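Set the load and take an indentation on the bench tester

ROBOT

A 7-joint arm with a two-finger parallel gripper is mounted at the origin on a cart in front of the work surface, level with it; the furniture and walls round the work are solid. World frame = base frame: x ahead of the robot, y to its left, z up, the work surface at z = 0. Lengths are in m, angles in rad, forces in N, time in s.
With the tool pointing down it reaches from about 0.35 to 0.9 m from the base axis. Payload 8.1 kg.
Tool frame: the origin (TCP) lies midway between the tips of the shut fingers; the grasp point (between the pads) lies behind it (arm.tcp_to_grasp is the z of the grasp point in the tool frame, in m); z points along the fingers, y is the line along which they close (so a half turn about z gives the same grasp; the last joint's range is limited). The gripper opens to 92 mm and grips with 3 to 60 N. Pads are 19 mm wide; open, the fingers measure 130 mm over their backs; the gripper's body (75 mm by 190 mm) begins 47 mm behind the grasp point.
Start: joints at [-1.319, 0.434, 0.025, 1.573, -0.012, 1.134, -0.075], TCP at [0.217, 0.586, 0.227] pointing down, gripper open.
Joint ranges: [-2.62, 2.62], [-0.44, 2.09], [-1.27, 1.32], [0.08, 2.57], [-1.32, 4.46], [0.12, 2], [-2.74, 2.74]. Speed limits (rad/s): [2.22, 2.22, 3.01, 3.01, 3.14, 3.14, 3.14].

INTERFACE

Orientations are given as a rotation vector (axis times angle).
In Python, from cell import readout, vision, arm gives the robot as it stands.
- The arm moves only by the tool carry_out, never from a script. Its argument "increments" is one flat list of numbers, 6 for each row, row after row: the shift along the world's x, y, z in mm, then the turn, a rotation vector about the world's x, y, z in rad. In form: [tx, ty, tz, wx, wy, wz, tx, ty, tz, wx, wy, wz, ...]. A call has 1 to 20 rows; each row shifts and turns the commanded pose from where the row before left it; what a row does not reach is not made up. A row lasts 1/8 s, in which the tool goes at most 62.5 mm and 10.7 degrees, less where a joint would pass 70% of its speed; a pose out of reach is approached as far as the arm can. A call with a gripper value outside its range is refused whole. "grip" is the closure, from 0 (fully open) to 1 (shut), set as the call begins (left out, the last holds). The fingers move at their own pace and stop on an object; "newtons" is the grip in N (left out, the last holds). Time passes only in rows, so rows that do not move let the fingers close. It gives the time, the measured TCP pose, the force, the opening and the grip force at its end, in the units of the state.
- readout.observe(): the state, without advancing time (a new reading comes with each control period).
- vision.get_image(name): name is "side" or "top"; returns the picture (384x512x3 uint8, red, green, blue); there is no depth.
- vision.calibration(name): a dict with "fov_y" (degrees; the focal length in pixels is half the picture's height over the tangent of half this angle, whatever the lens; pixels are square), "cx", "cy" (the principal point, pixels), "k1" (the pictures are not rectified: a ray, as slopes to the right and down, at radius r is drawn at 1 + k1 r^2 times it, then the intrinsics apply), "pose" (4x4, takes a point from camera to world coordinates). Camera axes: x right, y up, looking along -z (the intrinsics and any distortion apply to the point x, -y, -z); pixel columns grow to the right and rows downward; lengths in m; the calibration is good to about 2 mm. A picture is of the moment at which its call begins. calibration takes no time and is no camera call.
- arm.sign_off(): hands the job in; it is judged then, once.
The state is a dict: "clock": time; "joints": joint angles; "dq": joint speeds; "joint_efforts": joint torques, N m; "position": TCP position; "ee_rot": TCP orientation; "force": force on the tool from outside, world axes, zero at the start; "ft_torque": the same for the moment, N m; "width": opening from 0.0 (shut) to 1.0 (fully open); "gripper_force": force on a finger pad.
Only numpy, scipy, OpenCV 4.12 (cv2) and the standard library are available. Lean on these libraries where they do the work, as an engineer would, in place of code of your own. Each camera call takes 0.05 s, during which the arm holds its last target. There are 200 camera calls.

TASK

Take a hardness indentation on the metal bar: turn the tester's load collar (the sleeve with the upright thumb pin) until it clicks in at 6, and slide the bar along its guide until the centre of the scribed circle is right under the indenter tip. Only then press the black knob fully down to its stop, hold it there for a moment and let it come back up; the tip must touch the bar nowhere else and at no other load. Leave the collar and the bar as set, and do not disturb the petri dish, brass weight and tape roll beside the tester.

Things in the scene. Friction and masses are not known exactly. Their poses are not given: they have to be found in the camera images.
- tester: Fixed grey C-frame indentation tester. Origin on the bench under its vertical spindle axis; z up, +y along the bar guide (left as the robot sees it), +x to the column behind. Base plate x -80 to 125, y -150 to 150, 12 mm thick. Head and arm over the guide: z 57 to 142, at most 52 mm wide.
- guide (a point): Point on the guide's bed (z 12) straight below the tip. Two dark rails along the tester's y, 8 mm high (tops z 20), leave a 52 mm wide guide centred here; a thin white line across each rail is level with the tip.
- dial (a point): Numeral 6 on the fixed white dial plate (top z 145, sector of radius 88 on the robot's side, 75 deg either side of the tester's -x). Ticks and black numerals 1 to 8 run left to right 18 deg apart: numeral n at 117 + 18 (n - 1) deg round the spindle axis, from the tester's +x towards +y. Numerals at radius 80.
- load_collar (a joint): Angle (rad) of the load collar, a ribbed steel sleeve 55 mm wide, z 147 to 187 on the spindle axis; a sprung ball clicks at each numeral. 0 at numeral 1, growing counter-clockwise from above (pin moves to the right on the robot's side) 0.314 a numeral to 2.199 at 8; 6 is 1.571. Pushed past half way it snaps to the next numeral. About 3 N at the pin.
- collar_pin (a point): Top centre of the collar's thumb pin, the pointer on the dial: upright steel pin 11 mm thick, z 160 to 196 above the bench, 62 mm from the spindle axis, at the end of a 9 mm thick radial lever (centre z 166). Push it sideways with closed fingers from above.
- indenter: Slim dark steel point under the nose. Origin at its tip, on the spindle axis; z up. At rest the tip is 39 mm above the bench, 9 mm over the bar. It goes down with the knob and is itself sprung: after touching the bar it gives way 3 mm at 5 to 7 N.
- press_knob (a joint): Travel of the press knob in m: 0 up, 0.012 fully down at its stop; a spring returns it. The tip meets the bar at 0.009; reaching the stop takes about 12 N.
- knob_top (a point): Top centre of the black mushroom press knob, 35 mm wide, on the spindle axis above the collar, 228 mm above the bench when up. Pressed straight down.
- bar: Loose plain metal bar, 50 (x) by 240 (y) by 18 mm, 0.46 to 0.73 kg, origin under its centre, lying in the guide (underside z 12, top z 30), free to slide along it. It starts with the mark 45 to 85 mm left (+y) of the tip, its left end standing out past the base. A dark round spot marks a hole near the left end.
- bar_mark (a point): Centre of the scribed mark on the bar's top: a cross of 18 mm in a circle of 10 mm; 20 mm from the bar's centre towards its right (-y) end, 140 mm from the left end face.
- petri_dish: Bystander: closed petri dish, 60 mm wide, 15 mm high, on the bench at the right front of the tester. Origin under its centre.
- brass_weight: Bystander: brass weight, 25 mm wide, 26 mm high, on the bench at the right of the tester. Origin under its centre.
- tape: Bystander: roll of tape lying flat, 65 mm wide, 18 mm high, on the bench at the left front of the tester. Origin under its centre.
There are look-alikes about, which are no part of the job. There is more than one size of the bar; the one meant has the size given above.

How it is judged:
By the outcome, as a careful person would: the job done as asked, in the order asked, and still so for the second after the job is handed in, with the robot touching nothing.
It also fails if it takes over 61 s, if anything falls off the work surface, if the arm or the gripper's body presses on something with over 40 N, if the wrist force passes 120 N, or if a joint passes its speed limit or range.

## Working session

There is one attempt and no reset: what is moved stays moved. The work goes in short steps, Python scripts to look and compute and a tool call to move; the robot and the scene stay as the last step left them, time stands still between calls to the robot, and variables do not carry over. Pictures are saved under pics/ and viewed, at most 10 in all, crops included, and the job is handed in when it is done.

Besides the shell and the picture viewer there is one more tool, called after "Call:" as name(argument=value, ...) on one line, values as JSON. carry_out: Moves the arm, as the interface text tells. Its arguments: {"type":"object","properties":{"increments":{"type":"array","items":{"type":"number"}},"grip":{"type":"number"},"newtons":{"type":"number"}},"required":["increments"]}

```bash
mkdir -p pics; cat > h.py <<'E'
import numpy as np, cv2
from cell import readout, vision, arm
def K(n):
    c=vision.calibration(n); f=192/np.tan(np.radians(c['fov_y'])/2); return c,f,np.array(c['pose'])
def ray(n,u,v):
    c,f,P=K(n); d=np.array([(u-c['cx'])/f,(v-c['cy'])/f]); s=d.copy()
    for _ in range(30): s=d/(1+c['k1']*(s@s))
    return P[:3,3],P[:3,:3]@np.array([s[0],-s[1],-1])
def at(n,u,v,z):
    o,d=ray(n,u,v); return o+d*(z-o[2])/d[2]
def px(n,p):
    c,f,P=K(n); q=P[:3,:3].T@(np.array(p)-P[:3,3]); s=np.array([q[0],-q[1]])/-q[2]
    s=s*(1+c['k1']*(s@s)); return s*f+[c['cx'],c['cy']]
def snap(n,name,crop=None,k=1):
    im=cv2.cvtColor(np.array(vision.get_image(n)),cv2.COLOR_RGB2BGR)
    cv2.imwrite('pics/raw_'+name+'.png',im)
    if crop: x0,y0,x1,y1=crop; im=im[y0:y1,x0:x1]
    cv2.imwrite('pics/'+name+'.png',cv2.resize(im,None,fx=k,fy=k,interpolation=cv2.INTER_CUBIC))
E
python3 - <<'E'
from h import *
s=readout.observe(); print(s['clock'],s['position'],s['ee_rot'],s['width'],arm.tcp_to_grasp)
for n in('side','top'): snap(n,n+'0',k=1.5); c=vision.calibration(n); print({k:np.round(v,3).tolist() for k,v in c.items()})
E
```

```text
0.0 [0.21697765 0.58559397 0.22594863] [-5.54428317e-01 -3.09212321e+00  2.41041673e-03] 0.999101242725454 -0.0188
{'fov_y': 53.668, 'cx': 257.829, 'cy': 193.045, 'k1': -0.036, 'pose': [[0.987, 0.081, -0.142, 0.407], [-0.163, 0.423, -0.891, -0.864], [-0.012, 0.902, 0.431, 0.525], [0.0, 0.0, 0.0, 1.0]]}
{'fov_y': 54.36, 'cx': 252.264, 'cy': 190.88, 'k1': -0.068, 'pose': [[0.19, 0.77, -0.61, -0.101], [-0.982, 0.155, -0.11, -0.224], [0.01, 0.619, 0.785, 0.994], [0.0, 0.0, 0.0, 1.0]]}
```

View pics/side0.png

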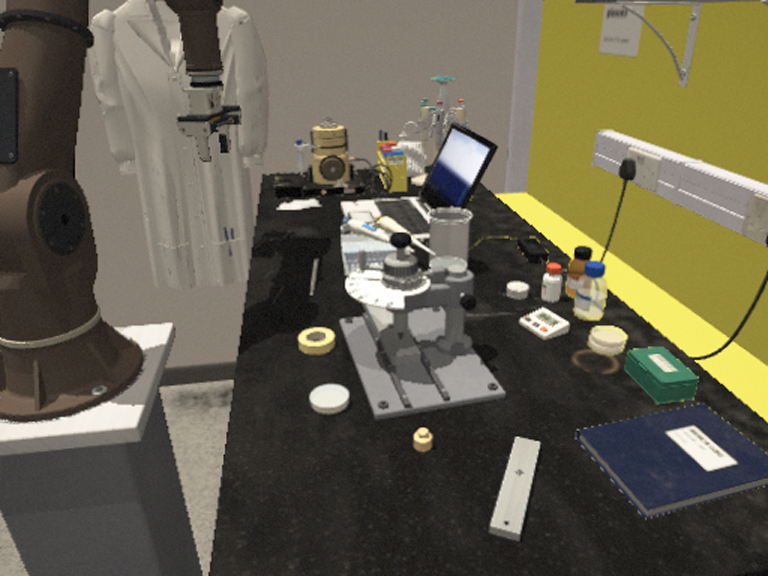

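View pics/top0.png

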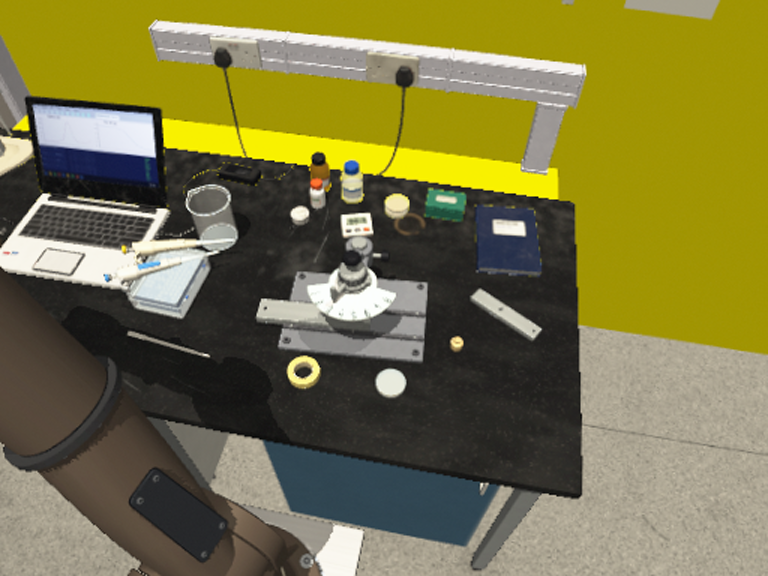

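The side view shows the tester at about (410,320) in the 1.5x picture. The dish is at (330,398), the weight at (423,440) and the tape at (317,340). In the top view the tester base spans (280-428, 272-360).

Look-alikes for the bar: the bar in the guide has its left end at top (262,312). A second bar lies loose on the bench at top (505,313) / side (515,487). I choose the one in the guide, with the hole at its left end. For the tape, the nearest match is the lid at top (397,206). I'll check the choice in one close crop.

```bash
python3 - <<'E'
from h import *
im=cv2.imread('pics/raw_top0.png'); cv2.imwrite('pics/c1.png',cv2.resize(im[150:250,165:295],None,fx=6,fy=6,interpolation=cv2.INTER_CUBIC))
im=cv2.imread('pics/raw_side0.png'); cv2.imwrite('pics/c2.png',cv2.resize(im[145:285,215:345],None,fx=4.2,fy=4.2,interpolation=cv2.INTER_CUBIC))
E
```

```text
(no output)
```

View pics/c1.png

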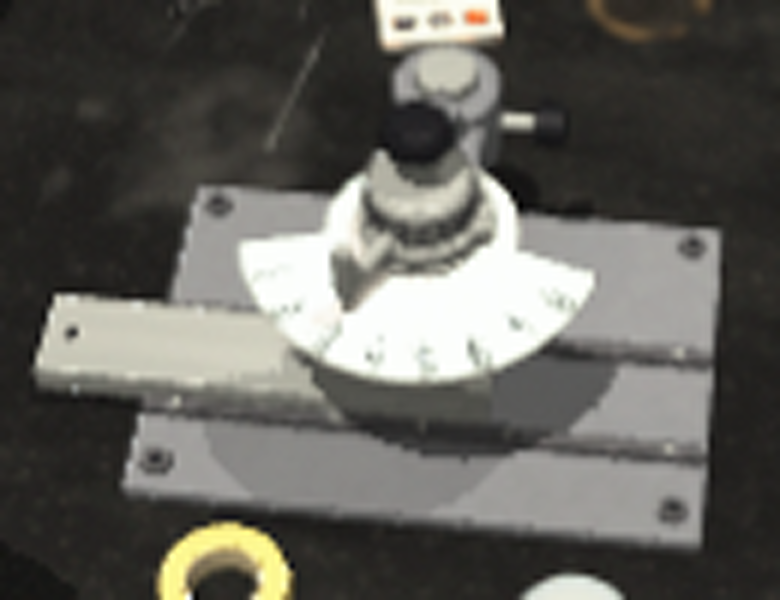

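View pics/c2.png

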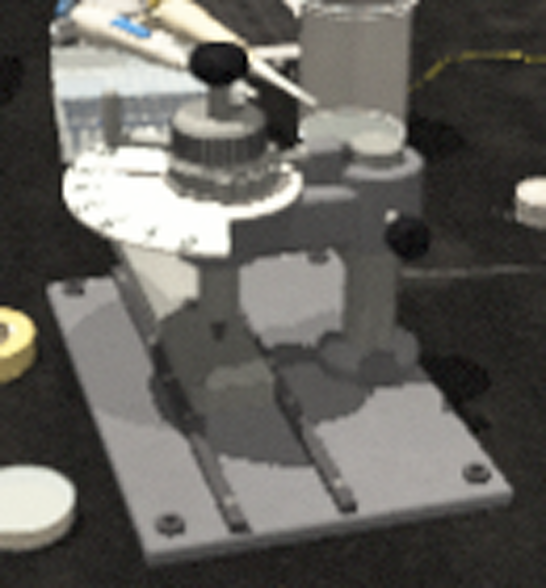

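The close crop confirms the bar in the guide: hole at crop (70,332), left end at (38-57, 293-385). The pin is near numeral 2. The other bar lies on the bench and stays out of it. Next I fit the tester pose.

```bash
cat > fit.py <<'E'
from h import *
from scipy.optimize import least_squares
T=lambda u,v:('top',(u+.5)/6-.5+165,(v+.5)/6-.5+150)
S=lambda u,v:('side',(u+.5)/4.2-.5+215,(v+.5)/4.2-.5+145)
obs=[(T(198,186),(125,150,12)),(T(720,228),(125,-150,12)),(T(700,541),(-80,-150,12)),(T(124,488),(-80,150,12)),
(S(148,550),(-80,-150,12)),(S(510,490),(125,-150,12)),(S(49,288),(-80,150,12)),(T(418,128),(0,0,221)),(S(218,62),(0,0,221))]
def w(p,q):
    c,s=np.cos(p[2]),np.sin(p[2]); x,y,z=np.array(q)/1e3; return np.array([p[0]+c*x-s*y,p[1]+s*x+c*y,z])
f=lambda p:np.concatenate([px(o[0],w(p,q))-o[1:] for o,q in obs])
r=least_squares(f,[.5,-.1,0],loss='soft_l1'); p=r.x
if __name__=='__main__':
    print(p,np.degrees(p[2])); print(f(p).reshape(-1,2).round(1))
    inv=lambda W:(np.array([[np.cos(p[2]),np.sin(p[2])],[-np.sin(p[2]),np.cos(p[2])]])@(W[:2]-p[:2])*1e3).round(1)
    for o in(T(57,294),T(38,376)): print('bar end',inv(at(*o,.030)))
    print('hole',inv(at(*T(70,332),.03)))
    for nm,o in(('top',T(343,252)),('side',S(110,95))): q=inv(at(*o,.196)); print('pin',q,np.hypot(*q),np.degrees(np.arctan2(q[1],q[0]))%360)
    for n in range(1,9): a=np.radians(117+18*(n-1)); print(n,w(p,(62*np.cos(a),62*np.sin(a),196)).round(4),((px('top',w(p,(62*np.cos(a),62*np.sin(a),196)))-[165,150])*6).round())
    print('dish',at('top',390/1.5,382/1.5,.015),'weight',at('top',457/1.5,342/1.5,.02),'tape',at('top',303.5/1.5,371/1.5,.018))
E
python3 fit.py
```

```text
[ 0.55802256 -0.05350838  0.08566423] 4.908198560151998
[[-0.3 -0.2]
 [ 0.3  0.5]
 [ 0.2  0.7]
 [-1.   0.1]
 [ 0.1  0.9]
 [ 1.6  0.2]
 [-0.5 -0.7]
 [-0.2  0.1]
 [ 0.4 -1.2]]
bar end [ 26.4 204.7]
bar end [-27.5 202. ]
hole [  2.4 191.9]
pin [-55.7  26.7] 61.76876233178062 154.38909879173565
pin [-57.3  23. ] 61.74374462243118 158.12966329334972
1 [ 0.5253 -0.0009  0.196 ] [288. 197.]
2 [ 0.5106 -0.0136  0.196 ] [307. 226.]
3 [ 0.5006 -0.0302  0.196 ] [337. 248.]
4 [ 0.4962 -0.0491  0.196 ] [376. 263.]
5 [ 0.4978 -0.0684  0.196 ] [419. 266.]
6 [ 0.5054 -0.0863  0.196 ] [461. 260.]
7 [ 0.5181 -0.1009  0.196 ] [498. 243.]
8 [ 0.5347 -0.111   0.196 ] [527. 218.]
dish [ 0.42910123 -0.15486102  0.015     ] weight [ 0.54434891 -0.27415677  0.02      ] tape [0.41790678 0.01751199 0.018     ]
```

```bash
python3 - <<'E'
from fit import *
prev=None
for th in [125,139,147,153,159,165,171,177,183,189,195,200,204,206]:
    a=np.radians(th); P=w(p,(62*np.cos(a),62*np.sin(a),0))[:2]
    yaw=np.radians(np.interp(th,[153,207],[-10,25])); n=np.array([np.sin(yaw),-np.cos(yaw)])
    if th<153: # straight approach behind the pin at 153
        a3=np.radians(153); P=w(p,(62*np.cos(a3),62*np.sin(a3),0))[:2]-n*{125:.02,139:.012,147:.005}[th]
    F=(P-n*.015)*1e3
    print(th,F.round(1),np.round(yaw,3), None if prev is None else np.round(np.r_[F,yaw]-prev,3)); prev=np.r_[F,yaw]
print('beaker',at('top',218/1.5,240/1.5,0))
E
```

```text
125 [506.7   4.3] -0.175 None
139 [505.3  -3.6] -0.175 [-1.389 -7.878  0.   ]
147 [504.  -10.5] -0.175 [-1.216 -6.894  0.   ]
153 [503.2 -15.4] -0.175 [-0.868 -4.924  0.   ]
159 [500.  -21.4] -0.107 [-3.131 -5.99   0.068]
165 [497.6 -27.7] -0.039 [-2.485 -6.247  0.068]
171 [495.7 -34.1] 0.029 [-1.819 -6.435  0.068]
177 [494.6 -40.6] 0.097 [-1.14  -6.553  0.068]
183 [494.2 -47.2] 0.165 [-0.454 -6.599  0.068]
189 [494.4 -53.8] 0.233 [ 0.23  -6.573  0.068]
195 [495.3 -60.3] 0.301 [ 0.906 -6.477  0.068]
200 [496.5 -65.6] 0.357 [ 1.259 -5.274  0.057]
204 [497.9 -69.7] 0.402 [ 1.328 -4.111  0.045]
206 [498.6 -71.7] 0.425 [ 0.768 -2.012  0.023]
beaker [0.73478573 0.32310057 0.        ]
```

Call:
carry_out(increments=[18,-36.6,3.4,0,0,-0.087,18,-36.6,3.4,0,0,-0.087,18,-36.6,3.4,0,0,-0.087,18,-36.6,3.4,0,0,-0.087,18,-36.6,3.4,0,0,-0.087,18,-36.6,3.4,0,0,-0.087,18,-36.6,3.4,0,0,-0.087,18,-36.6,3.4,0,0,-0.087,18,-36.6,3.4,0,0,-0.087,18,-36.6,3.4,0,0,-0.087,18,-36.6,3.4,0,0,-0.087,18,-36.6,3.4,0,0,-0.087,18,-36.6,3.4,0,0,-0.087,18,-36.6,3.4,0,0,-0.087,18,-36.6,3.4,0,0,-0.087,18,-36.6,3.4,0,0,-0.087,0,0,0,0,0,0,0,0,0,0,0,0], grip=1, newtons=20)

```text
clock: 2.35
position: [0.5047, 0.001, 0.2807]
ee_rot: [-2.407, -2.018, 0.001]
force: [-0.2, 0.2, 0.1]
width: 0.008
gripper_force: 0.0
```

Call:
carry_out(increments=[1,1,-35,0,0,0,1,1,-35,0,0,0,0,1,-25,0,0,0,0,0,-11,0,0,0,0,0,0,0,0,0])

```text
clock: 2.98
position: [0.5067, 0.0042, 0.1749]
ee_rot: [-2.406, -2.019, 0.001]
force: [-0.6, 0.2, 0.2]
width: 0.004
gripper_force: 0.0
```

```bash
python3 - <<'E'
from h import *
snap('side','c3',(215,95,345,225),4.2); s=readout.observe(); print(s['position'],s['force'])
E
```

```text
[0.50729353 0.0039548  0.17562095] [ 0.10407625 -0.00285706 -0.32492567]
```

View pics/c3.png

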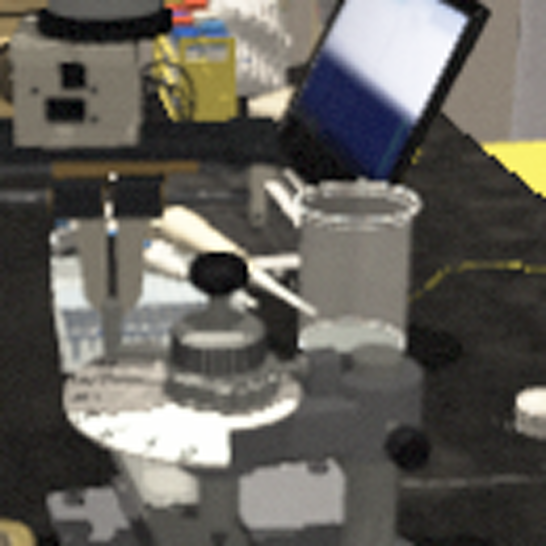

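The fingers stand behind the pin, which shows at crop (110,330), in the free space left of it. Next I sweep the pin to 6.

Call:
carry_out(increments=[-1.4,-7.9,0,0,0,0,-1.2,-6.9,0,0,0,0,-0.9,-4.9,0,0,0,0,-3.1,-6,0,0,0,0.068,-2.5,-6.2,0,0,0,0.068,-1.8,-6.4,0,0,0,0.068,-1.1,-6.6,0,0,0,0.068,-0.5,-6.6,0,0,0,0.068,0.2,-6.6,0,0,0,0.068,0.9,-6.5,0,0,0,0.068,1.2,-5.3,0,0,0,0.057,1.2,-3.6,0,0,0,0.04,0,0,0,0,0,0])

```text
clock: 4.65
position: [0.4982, -0.0706, 0.1753]
ee_rot: [1.741, 2.614, 0.0]
force: [0.1, 0.0, -0.1]
width: 0.003
gripper_force: 0.0
```

```bash
python3 - <<'E'
from h import *
snap('side','s3',(215,95,345,225),4.2); s=readout.observe(); print(s['position'],s['force'])
snap('top','t3',(190,110,290,225),5)
a=cv2.imread('pics/s3.png');b=cv2.imread('pics/t3.png'); b=b[:546]; a=a[:b.shape[0],:290]
cv2.imwrite('pics/m3.png',np.hstack([a,b]))
E
```

```text
[ 0.49812235 -0.07039529  0.17524119] [ 0.20952881  0.19501439 -0.06752052]
```

View pics/m3.png

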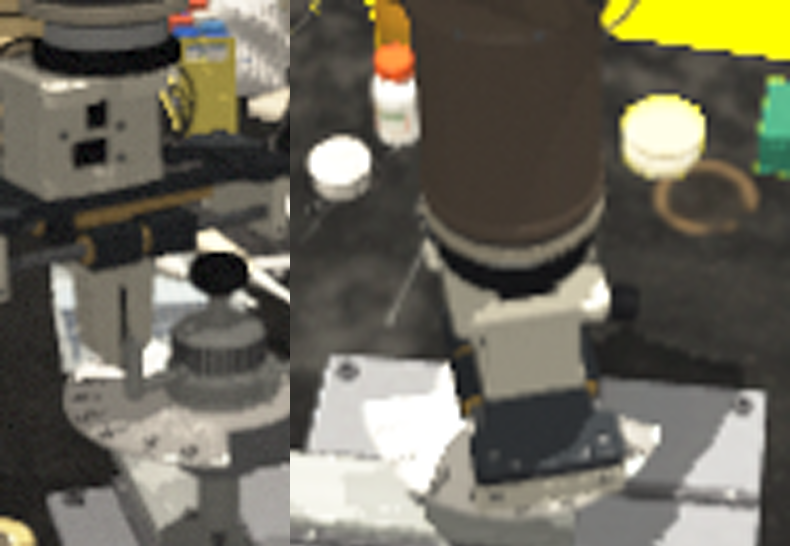

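In the side half the pin's lower end is at crop (133,385), with its top near (133,340) just in front of the fingers. Now I compare that with the predicted projections.

```bash
python3 - <<'E'
from fit import *
for n in range(3,9):
    a=np.radians(117+18*(n-1)); q=lambda r,z:((px('side',w(p,(r*np.cos(a),r*np.sin(a),z)))-[215,95])*4.2).round()
    print(n,q(62,196),q(62,160),q(80,145))
E
```

```text
3 [110. 300.] [112. 358.] [ 83. 380.]
4 [107. 313.] [109. 372.] [ 78. 398.]
5 [114. 326.] [116. 386.] [ 86. 416.]
6 [132. 337.] [134. 398.] [109. 433.]
7 [160. 346.] [161. 408.] [144. 446.]
8 [194. 351.] [195. 413.] [188. 454.]
```

The pin is at 6 (prediction u=132). Next I retreat and go over to the bar's left end.

Call:
carry_out(increments=[-4,9,0,0,0,0,0,0,45,0,0,0,0,0,50,0,0,0,8,33,0,0,0,-0.05,8,33,0,0,0,-0.05,8,33,0,0,0,-0.05,8,34,0,0,0,-0.05,8,33,0,0,0,-0.05,7,33,0,0,0,-0.06,0,0,-40,0,0,0,0,0,-40,0,0,0,0,0,-40,0,0,0,0,0,-40,0,0,0,0,0,-20,0,0,0,0,0,0,0,0,0])

```text
clock: 6.62
position: [0.5395, 0.1383, 0.0888]
ee_rot: [-2.121, -2.315, 0.005]
force: [-0.3, -0.7, -0.5]
width: 0.004
gripper_force: 0.0
```

Call:
carry_out(increments=[0,0,0,0,0,0,0,0,0,0,0,0,0,0,0,0,0,0,0,0,0,0,0,0,0,0,0,0,0,0,0,0,0,0,0,0], grip=0)

```text
clock: 7.38
position: [0.5412, 0.1379, 0.0901]
ee_rot: [2.123, 2.316, -0.0]
force: [0.1, 0.2, -0.2]
width: 0.608
gripper_force: 0.0
```

```bash
python3 - <<'E'
from h import *
snap('top','t4',(150,130,290,240),5.5); snap('side','s4'); s=readout.observe(); print(s['position'],s['ee_rot'],s['width'],s['force'])
from fit import p,w; print(w(p,(0,190,22)))
E
```

```text
[0.54114379 0.13794941 0.09010123] [ 2.12285829e+00  2.31578507e+00 -8.44859001e-05] 0.6984571513935204 [ 0.67805399  0.51270397 -0.2650038 ]
[0.54176626 0.1357949  0.022     ]
```

View pics/t4.png

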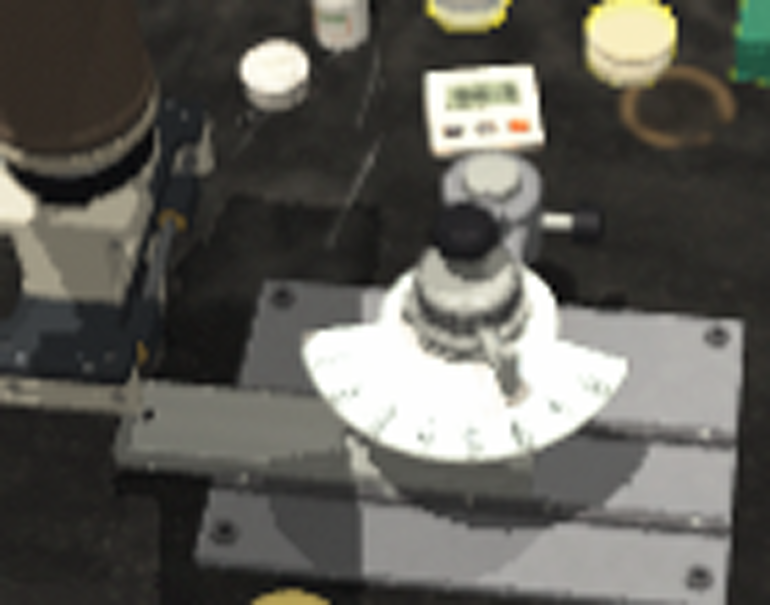

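The pin stands clear at crop (510,370), pointing at 6. The gripper hovers over the bar's left end. I descend around the bar and grip it.

Call:
carry_out(increments=[0,0,0,0,0,0,0,-1,0,0,0,0,0,0,0,0,0,0,0,0,-25,0,0,0,0,0,-25,0,0,0,0,0,-13,0,0,0,0,0,-5,0,0,0,0,0,0,0,0,0])

```text
clock: 8.48
position: [0.5414, 0.137, 0.0224]
ee_rot: [2.123, 2.316, 0.0]
force: [0.0, 0.2, 0.2]
width: 0.999
gripper_force: 0.0
```

Call:
carry_out(increments=[0,0,0,0,0,0,0,0,0,0,0,0,0,0,0,0,0,0,0,0,0,0,0,0,0,0,0,0,0,0,0,0,0,0,0,0,0,0,0,0,0,0,0,0,0,0,0,0], grip=1, newtons=15)

```text
clock: 9.48
position: [0.5413, 0.137, 0.0222]
ee_rot: [2.123, 2.316, 0.0]
force: [0.3, 0.4, 1.9]
width: 0.545
gripper_force: 15.0
```

Call:
carry_out(increments=[0.8,-9.1,0,0,0,0,0.8,-9.1,0,0,0,0,0.8,-9.1,0,0,0,0,0.8,-9.1,0,0,0,0,0.8,-9.1,0,0,0,0,0.7,-9.3,0,0,0,0,0,0,0,0,0,0])

```text
clock: 10.35
position: [0.5462, 0.0798, 0.0222]
ee_rot: [2.124, 2.312, -0.001]
force: [1.5, -2.6, 2.8]
width: 0.544
gripper_force: 15.0
```

```bash
python3 - <<'E'
from h import *
snap('side','s5',(225,195,315,285),6); snap('top','t5',(165,150,295,250),6); s=readout.observe(); print(s['position'],s['width'],s['force'])
from fit import p,w
for nm,q in(('mark tgt',(0,0,30)),('tip',(0,0,39)),('rail-',(-26,0,20)),('rail+',(26,0,20)),('bar R end',(0,-100,30)),('cross 9',(0,9,30)),('y+8now',(0,8,30))):print(nm,((px('side',w(p,q))-[225,195])*6).round())
a=cv2.imread('pics/s5.png');b=cv2.imread('pics/raw_top0.png')
E
```

```text
[0.54620901 0.07985704 0.02220839] 0.5419969924847101 [ 1.75922926 -5.69502873  3.08527503]
mark tgt [252. 207.]
tip [252. 188.]
rail- [193. 236.]
rail+ [311. 219.]
bar R end [322. 337.]
cross 9 [246. 196.]
y+8now [247. 197.]
```

View pics/s5.png

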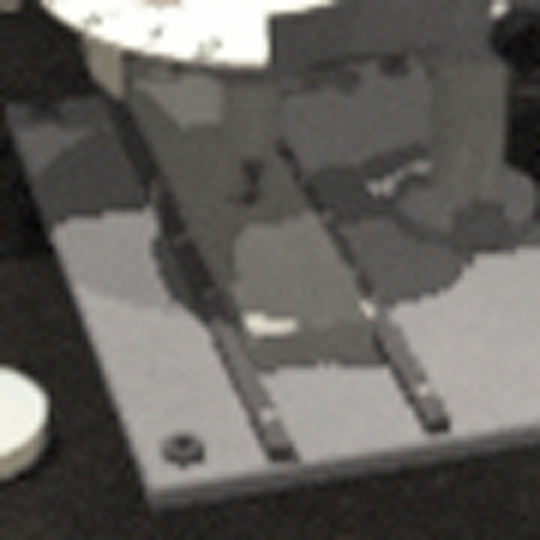

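The side crop shows the bar's right end at about (250-385, 330-365) and the tip with the mark near it at (250,190). The mark is still short of the target, so I measure the right end and the mark with intensity profiles.

```bash
cat > prof.py <<'E'
import sys
from fit import *
def rect(f,n='side',x0=-30,x1=30,y0=-120,y1=40,z=30,k=4):
    im=cv2.imread(f); xs=np.arange(x0,x1,1/k); ys=np.arange(y1,y0,-1/k)
    m=np.array([[px(n,w(p,(x,y,z))) for x in xs] for y in ys],np.float32)
    return cv2.remap(im,m[...,0],m[...,1],cv2.INTER_CUBIC),xs,ys
if __name__=='__main__':
    I,xs,ys=rect(sys.argv[1]); g=cv2.cvtColor(I,cv2.COLOR_BGR2GRAY).astype(float)
    e=g[:,(xs>5)&(xs<20)].mean(1)
    print('end',[(round(y),round(v)) for y,v in zip(ys[::4],e[::4]) if -112<y<-80])
    c=cv2.convertScaleAbs(I[:240],alpha=1.8); cv2.imwrite(sys.argv[2],cv2.resize(c,None,fx=2.2,fy=2.2,interpolation=cv2.INTER_CUBIC))
E
python3 prof.py pics/raw_s5.png pics/r5.png
```

```text
Traceback (most recent call last):
  File "prof.py", line 8, in <module>
    I,xs,ys=rect(sys.argv[1]); g=cv2.cvtColor(I,cv2.COLOR_BGR2GRAY).astype(float)
            ~~~~^^^^^^^^^^^^^
  File "prof.py", line 5, in rect
    m=np.array([[px(n,w(p,(x,y,z))) for x in xs] for y in ys],np.float32)
                 ~~^^^^^^^^^^^^^^^^
  File "h.py", line 12, in px
    c,f,P=K(n); q=P[:3,:3].T@(np.array(p)-P[:3,3]); s=np.array([q[0],-q[1]])/-q[2]
          ~^^^
  File "h.py", line 4, in K
    c=vision.calibration(n); f=192/np.tan(np.radians(c['fov_y'])/2); return c,f,np.array(c['pose'])
ValueError: time passes only in moves, steps and waits
```

```bash
sed -i 's/^def K(n)/import functools\n@functools.lru_cache\ndef K(n)/' h.py
python3 prof.py pics/raw_s5.png pics/r5.png
```

```text
end [(-81, 113), (-82, 114), (-83, 114), (-84, 115), (-85, 115), (-86, 114), (-87, 113), (-88, 111), (-89, 109), (-90, 107), (-91, 105), (-92, 102), (-93, 100), (-94, 98), (-95, 98), (-96, 97), (-97, 97), (-98, 97), (-99, 96), (-100, 95), (-101, 95), (-102, 94), (-103, 94), (-104, 93), (-105, 91), (-106, 90), (-107, 89), (-108, 89), (-109, 88), (-110, 88), (-111, 87)]
```

View pics/r5.png

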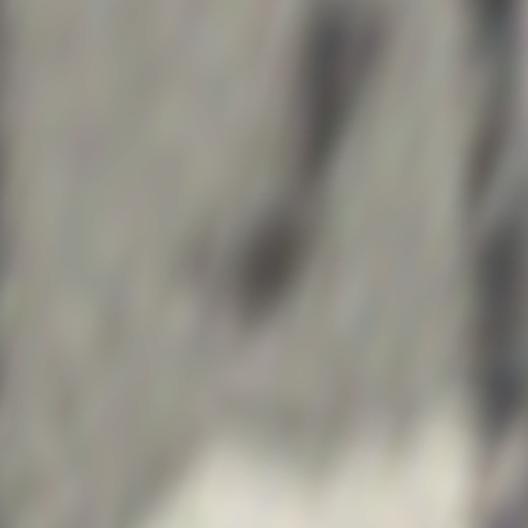

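The rectified crop (x -30..30, y 40..-20, 8.8 px/mm) shows the mark at (265,265), so y is about 9.9. The tip shaft ends near (308,195). The side view is too foreshortened along y, so I refine with sub-pixel edges from the first top picture.

```bash
python3 - <<'E'
from prof import *
def edge(f,x0,x1,yc,z,h=14):
    I,xs,ys=rect(f,'top',x0,x1,yc-h,yc+h,z); g=cv2.cvtColor(I,cv2.COLOR_BGR2GRAY).astype(float)
    out=[]
    for c in np.array_split(np.arange(g.shape[1]),4):
        e=g[:,c].mean(1); lo,hi=np.median(e[:16]),np.median(e[-16:])
        m=(lo+hi)/2; i=np.where(np.diff(np.sign(e-m)))[0]
        i=i[np.argmin(abs(i-len(e)/2))]; out.append(round(ys[i]+(m-e[i])/(e[i+1]-e[i])*(ys[i+1]-ys[i]),1))
    return out
for f in('pics/raw_top0.png',):
    print('bar end',edge(f,-20,20,203,30)); 
    print('base L front',edge(f,-75,-45,150,12),'back',edge(f,50,115,150,12))
    print('base R front',edge(f,-70,-40,-150,12),'back',edge(f,45,115,-150,12))
print('t4 bar end',edge('pics/raw_t4.png',-22,-5,203,30))
print('t5 base L front',edge('pics/raw_t5.png',-75,-45,150,12),'R',edge('pics/raw_t5.png',-70,-40,-150,12),edge('pics/raw_t5.png',45,115,-150,12))
I,xs,ys=rect('pics/raw_t4.png','top',-36,-26,-20,20,20); g=I.mean(2)
print([(round(y),round(v)) for y,v in zip(ys[::4],g[:, 8:32].mean(1)[::4])])
E
```

```text
bar end [np.float64(206.1), np.float64(206.0), np.float64(206.8), np.float64(206.2)]
base L front [np.float64(149.1), np.float64(150.5), np.float64(149.9), np.float64(149.7)] back [np.float64(149.0), np.float64(149.4), np.float64(149.5), np.float64(150.6)]
base R front [np.float64(-150.2), np.float64(-150.5), np.float64(-149.9), np.float64(-149.8)] back [np.float64(-149.3), np.float64(-149.8), np.float64(-150.1), np.float64(-150.2)]
t4 bar end [np.float64(204.6), np.float64(205.2), np.float64(205.0), np.float64(204.4)]
t5 base L front [np.float64(150.6), np.float64(150.1), np.float64(149.5), np.float64(149.1)] R [np.float64(-150.2), np.float64(-150.5), np.float64(-149.9), np.float64(-149.8)] [np.float64(-149.3), np.float64(-149.8), np.float64(-150.1), np.float64(-150.1)]
[(20, 46), (19, 46), (18, 46), (17, 46), (16, 46), (15, 45), (14, 45), (13, 46), (12, 46), (11, 46), (10, 46), (9, 47), (8, 47), (7, 47), (6, 46), (5, 46), (4, 48), (3, 49), (2, 51), (1, 56), (0, 62), (-1, 66), (-2, 64), (-3, 57), (-4, 49), (-5, 44), (-6, 43), (-7, 44), (-8, 45), (-9, 45), (-10, 45), (-11, 45), (-12, 45), (-13, 46), (-14, 46), (-15, 46), (-16, 47), (-17, 47), (-18, 47), (-19, 46)]
```

The estimates agree: the bar end was at 205-206 and the rail line sits at about -1, so about 8.5 mm remain.

Call:
carry_out(increments=[0.2,-2,0,0,0,0,0.2,-2,0,0,0,0,0.1,-2,0,0,0,0,0.1,-2,0,0,0,0,0,0,0,0,0,0,0,0,0,0,0,0])

```text
clock: 11.2
position: [0.5466, 0.076, 0.0222]
ee_rot: [-2.12, -2.317, -0.002]
force: [0.3, 5.5, 3.0]
width: 0.542
gripper_force: 15.0
```

Call:
carry_out(increments=[0.1,-1.5,0,0,0,0,0.1,-1.5,0,0,0,0,0.1,-1.5,0,0,0,0,0,0,0,0,0,0,0,0,0,0,0,0])

```text
clock: 11.82
position: [0.547, 0.0713, 0.0222]
ee_rot: [-2.121, -2.317, -0.002]
force: [1.4, 4.3, 3.6]
width: 0.541
gripper_force: 15.0
```

```bash
python3 - <<'E'
from h import *
snap('side','s6',(240,205,300,265),9)
E
python3 - <<'E'
from prof import *
def mk(f,h=None):
    I,xs,ys=rect('pics/'+f,'side',-12,12,-15,35,30); g=I.mean(2)
    for x0,x1 in((-8,-3),(-3,3)):
        e=g[:,(xs>x0)&(xs<x1)].mean(1); print(f,x0,[(round(y),round(v)) for y,v in zip(ys[::8],e[::8])])
    I,xs,ys=rect('pics/'+f,'side',-23,23,-112,-80,30); e=I.mean(2)[:,(xs>5)&(xs<20)].mean(1)
    print('end',[(round(y),round(v)) for y,v in zip(ys[::8],e[::8])])
mk('raw_s5.png'); mk('raw_s6.png')
E
```

```text
raw_s5.png -8 [(35, 85), (33, 84), (31, 83), (29, 83), (27, 84), (25, 84), (23, 83), (21, 83), (19, 81), (17, 78), (15, 75), (13, 71), (11, 67), (9, 66), (7, 69), (5, 73), (3, 77), (1, 79), (-1, 81), (-3, 83), (-5, 83), (-7, 83), (-9, 87), (-11, 95), (-13, 104)]
raw_s5.png -3 [(35, 80), (33, 79), (31, 79), (29, 79), (27, 77), (25, 75), (23, 73), (21, 72), (19, 72), (17, 68), (15, 61), (13, 54), (11, 49), (9, 48), (7, 54), (5, 63), (3, 73), (1, 81), (-1, 84), (-3, 85), (-5, 82), (-7, 80), (-9, 84), (-11, 91), (-13, 100)]
end [(-80, 111), (-82, 112), (-84, 113), (-86, 113), (-88, 109), (-90, 105), (-92, 101), (-94, 97), (-96, 96), (-98, 95), (-100, 94), (-102, 93), (-104, 91), (-106, 89), (-108, 88), (-110, 87)]
raw_s6.png -8 [(35, 83), (33, 84), (31, 83), (29, 83), (27, 83), (25, 84), (23, 83), (21, 81), (19, 81), (17, 82), (15, 82), (13, 83), (11, 83), (9, 80), (7, 73), (5, 65), (3, 62), (1, 65), (-1, 71), (-3, 76), (-5, 79), (-7, 83), (-9, 87), (-11, 94), (-13, 104)]
raw_s6.png -3 [(35, 83), (33, 82), (31, 81), (29, 80), (27, 79), (25, 77), (23, 77), (21, 78), (19, 80), (17, 81), (15, 80), (13, 76), (11, 71), (9, 65), (7, 60), (5, 58), (3, 59), (1, 61), (-1, 62), (-3, 66), (-5, 70), (-7, 76), (-9, 84), (-11, 91), (-13, 100)]
end [(-80, 111), (-82, 112), (-84, 112), (-86, 109), (-88, 106), (-90, 116), (-92, 143), (-94, 168), (-96, 175), (-98, 159), (-100, 128), (-102, 100), (-104, 91), (-106, 94), (-108, 95), (-110, 94)]
```

```bash
python3 - <<'E'
from prof import *
for f,n in(('raw_s5.png','side'),('raw_s6.png','side'),('raw_t5.png','top')):
  for x0,x1 in((-33,-28),(27,32)):
    I,xs,ys=rect('pics/'+f,n,x0,x1,-25,25,20); e=I.mean(2).mean(1); print(f,x0,[(round(y),round(v)) for y,v in zip(ys[::8],e[::8])])
I=cv2.imread('pics/raw_s6.png')[205:255,240:300]; cv2.imwrite('pics/v6.png',cv2.resize(cv2.convertScaleAbs(I,alpha=1.9),None,fx=10,fy=10,interpolation=cv2.INTER_CUBIC))
for q in((0,0,30),(0,0,39),(-30,0,20),(30,0,20)): print(q,(px('side',w(p,q))-[240,205])*10)
E
```

```text
raw_s5.png -33 [(25, 42), (23, 43), (21, 44), (19, 44), (17, 43), (15, 43), (13, 43), (11, 42), (9, 43), (7, 49), (5, 58), (3, 65), (1, 64), (-1, 58), (-3, 50), (-5, 45), (-7, 43), (-9, 42), (-11, 44), (-13, 45), (-15, 46), (-17, 45), (-19, 43), (-21, 42), (-23, 42)]
raw_s5.png 27 [(25, 57), (23, 58), (21, 59), (19, 58), (17, 59), (15, 60), (13, 59), (11, 62), (9, 67), (7, 75), (5, 84), (3, 90), (1, 94), (-1, 91), (-3, 84), (-5, 82), (-7, 80), (-9, 82), (-11, 83), (-13, 85), (-15, 85), (-17, 83), (-19, 84), (-21, 84), (-23, 84)]
raw_s6.png -33 [(25, 46), (23, 47), (21, 46), (19, 46), (17, 46), (15, 48), (13, 48), (11, 45), (9, 43), (7, 48), (5, 57), (3, 65), (1, 64), (-1, 58), (-3, 50), (-5, 45), (-7, 44), (-9, 44), (-11, 45), (-13, 45), (-15, 45), (-17, 46), (-19, 45), (-21, 44), (-23, 43)]
raw_s6.png 27 [(25, 61), (23, 61), (21, 61), (19, 61), (17, 60), (15, 59), (13, 57), (11, 62), (9, 70), (7, 78), (5, 87), (3, 92), (1, 96), (-1, 94), (-3, 89), (-5, 87), (-7, 86), (-9, 87), (-11, 87), (-13, 87), (-15, 87), (-17, 85), (-19, 84), (-21, 83), (-23, 84)]
raw_t5.png -33 [(25, 43), (23, 44), (21, 45), (19, 45), (17, 45), (15, 45), (13, 46), (11, 47), (9, 47), (7, 47), (5, 46), (3, 49), (1, 57), (-1, 67), (-3, 58), (-5, 44), (-7, 43), (-9, 44), (-11, 45), (-13, 45), (-15, 46), (-17, 45), (-19, 45), (-21, 46), (-23, 46)]
raw_t5.png 27 [(25, 254), (23, 254), (21, 254), (19, 254), (17, 254), (15, 254), (13, 254), (11, 254), (9, 253), (7, 253), (5, 253), (3, 254), (1, 254), (-1, 253), (-3, 251), (-5, 253), (-7, 253), (-9, 252), (-11, 253), (-13, 254), (-15, 255), (-17, 244), (-19, 221), (-21, 226), (-23, 247)]
(0, 0, 30) [270.27861877 244.71034639]
(0, 0, 39) [270.22238657 213.87964605]
(-30, 0, 20) [155.46675695 295.34553514]
(30, 0, 20) [383.65095685 262.19220133]
```

View pics/v6.png

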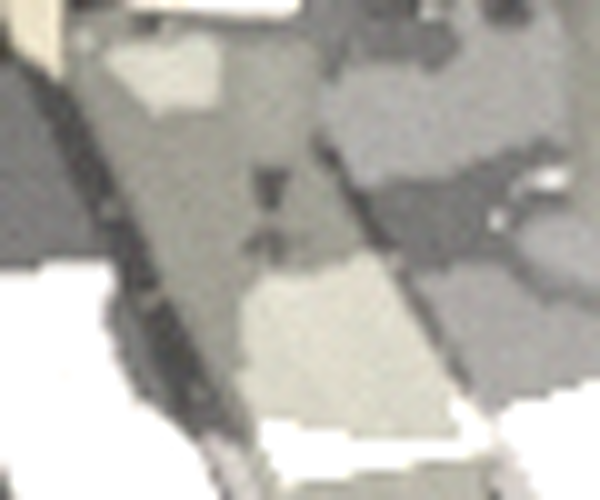

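The view shows the mark at (270,243), directly below the tip at (270,200) and level with the rail lines. These read +2 in the same rectification against about 2.6 for the mark, so about 0.5 mm remains. I nudge the bar, relax the arm and release.

Call:
carry_out(increments=[0,-0.6,0,0,0,0,0,0,0,0,0,0,0,1,0,0,0,0,0,0.8,0,0,0,0,0,0,0,0,0,0])

```text
clock: 12.5
position: [0.547, 0.071, 0.0222]
ee_rot: [2.122, 2.316, 0.001]
force: [2.2, 2.3, 3.1]
width: 0.543
gripper_force: 15.0
```

Call:
carry_out(increments=[0,0,0,0,0,0,0,0,0,0,0,0,0,0,0,0,0,0,0,0,0,0,0,0,0,0,0,0,0,0,0,0,0,0,0,0], grip=0.2)

```text
clock: 13.25
position: [0.5467, 0.0709, 0.0221]
ee_rot: [2.123, 2.316, -0.0]
force: [-0.5, -0.6, 0.5]
width: 0.802
gripper_force: 0.0
```

Call:
carry_out(increments=[0,0,12,0,0,0,-1,10,12,0,0,0,-1,10,30,0,0,0,0,0,45,0,0,0,0,0,45,0,0,0,0,0,45,0,0,0,0,0,45,0,0,0,0,0,36,0,0,0,0,0,0,0,0,0,0,0,0,0,0,0], grip=1)

```text
clock: 14.5
position: [0.5443, 0.0914, 0.2922]
ee_rot: [-2.122, -2.316, -0.0]
force: [0.5, -0.7, -0.4]
width: 0.005
gripper_force: 0.0
```

```bash
python3 - <<'E'
from prof import *
snap('side','s7'); snap('top','t7'); s=readout.observe(); print(s['clock'],s['position'],s['width'])
for f,n,x0,x1,a,b,z in(('s7','side',-8,-3,-15,20,30),('s7','side',-3,3,-15,20,30),('s7','side',-33,-28,-12,15,20),('t7','top',-33,-28,-12,15,20),('t7','top',-20,-8,125,155,30),('t7','top',-8,8,125,155,30),('t7','top',8,20,125,155,30)):
    I,xs,ys=rect(f'pics/raw_{f}.png',n,x0,x1,a,b,z); e=I.mean(2).mean(1); print(f,x0,[(round(y),round(v)) for y,v in zip(ys[::6],e[::6])])
# knob dark blob centre in top and side
for n in('top','side'):
    c=px(n,w(p,(0,0,221))); im=cv2.imread(f'pics/raw_{n[0]}7.png').max(2); u,v=np.round(c).astype(int)
    m=im[v-9:v+10,u-10:u+11]<45; yy,xx=np.nonzero(m); print(n,c,xx.mean()+u-10,yy.mean()+v-9,m.sum())
E
```

```text
14.6 [0.54399492 0.09111347 0.29135867] 0.004524571879178209
s7 -8 [(20, 82), (18, 82), (17, 82), (16, 82), (14, 81), (12, 80), (11, 78), (10, 76), (8, 72), (6, 68), (5, 64), (4, 62), (2, 62), (0, 64), (-1, 67), (-2, 71), (-4, 73), (-6, 75), (-7, 78), (-8, 81), (-10, 86), (-12, 94), (-13, 101), (-14, 107)]
s7 -3 [(20, 76), (18, 77), (17, 78), (16, 78), (14, 76), (12, 73), (11, 68), (10, 64), (8, 61), (6, 58), (5, 56), (4, 55), (2, 54), (0, 53), (-1, 55), (-2, 60), (-4, 64), (-6, 68), (-7, 73), (-8, 80), (-10, 86), (-12, 93), (-13, 100), (-14, 106)]
s7 -33 [(15, 44), (14, 44), (12, 43), (10, 42), (9, 43), (8, 47), (6, 53), (4, 59), (3, 63), (2, 63), (0, 62), (-2, 58), (-3, 52), (-4, 48), (-6, 46), (-8, 45), (-9, 46), (-10, 45)]
t7 -33 [(15, 48), (14, 49), (12, 50), (10, 50), (9, 50), (8, 49), (6, 48), (4, 49), (3, 52), (2, 59), (0, 68), (-2, 71), (-3, 61), (-4, 49), (-6, 45), (-8, 47), (-9, 47), (-10, 47)]
t7 -20 [(155, 40), (154, 40), (152, 39), (150, 39), (149, 40), (148, 45), (146, 65), (144, 100), (143, 142), (142, 169), (140, 185), (138, 201), (137, 215), (136, 218), (134, 215), (132, 214), (131, 214), (130, 215), (128, 215), (126, 215)]
t7 -8 [(155, 41), (154, 41), (152, 40), (150, 39), (149, 39), (148, 45), (146, 64), (144, 99), (143, 142), (142, 171), (140, 186), (138, 200), (137, 215), (136, 220), (134, 218), (132, 219), (131, 215), (130, 194), (128, 167), (126, 149)]
t7 8 [(155, 39), (154, 38), (152, 38), (150, 37), (149, 38), (148, 43), (146, 59), (144, 91), (143, 124), (142, 140), (140, 154), (138, 184), (137, 213), (136, 222), (134, 217), (132, 216), (131, 217), (130, 217), (128, 217), (126, 216)]
top [234.00933692 171.0092533 ] 230.0 170.13125 160
side [266.88666299 158.13515583] 267.61682242990656 160.0841121495327 107
```

Everything is consistent to within about 0.6 mm (bar end 138.5, with the rail line reading -1). Next I go over the knob.

Call:
carry_out(increments=[4,-36,0,0,0,0,4,-36,0,0,0,0,3,-36,0,0,0,0,3,-36.5,0,0,0,0,0,0,-25,0,0,0,0,0,-25,0,0,0,0,0,0,0,0,0,0,0,0,0,0,0])

```text
clock: 15.6
position: [0.5589, -0.0536, 0.2425]
ee_rot: [2.123, 2.316, -0.0]
force: [-1.1, 0.1, 0.1]
width: 0.006
gripper_force: 0.0
```

```bash
python3 - <<'E'
from prof import *
snap('side','s8'); s=readout.observe(); print(s['position'],s['width'],s['ee_rot'],s['force'],p)
im=cv2.imread('pics/raw_s8.png').max(2); print(px('side',w(p,(0,0,228))),px('side',s['position']))
for r in im[140:176:2,250:286:2]: print(*r)
E
```

```text
[ 0.55919894 -0.05363156  0.24291503] 0.0031624970016846743 [2.12222535e+00 2.31536023e+00 8.23029191e-04] [-0.11325788  0.12534837  0.27760355] [ 0.55802256 -0.05350838  0.08566423]
[266.88050088 155.26688901] [267.38404455 149.07441502]
251 217 83 78 72 112 123 122 124 34 114 124 122 84 90 247 229 105
250 250 121 79 76 108 124 126 125 37 115 123 124 90 71 127 249 187
239 231 162 214 193 93 124 124 124 33 115 122 124 78 68 65 213 250
162 170 253 254 254 252 166 121 123 35 117 124 84 84 75 67 66 217
146 230 240 252 254 254 253 181 123 31 117 87 65 72 72 72 69 72
136 123 165 224 243 253 254 254 211 62 89 78 67 61 79 75 79 72
175 219 158 145 155 223 249 254 254 247 123 80 83 72 70 80 71 68
237 254 249 190 135 126 163 209 236 238 239 170 68 71 57 68 76 70
242 251 253 250 209 167 23 26 25 23 17 79 168 199 201 216 227 234
143 177 231 251 250 80 21 14 23 28 18 12 246 238 225 219 199 176
206 180 153 176 215 44 18 21 26 30 26 24 126 253 206 128 96 38
240 238 234 235 219 129 17 27 19 18 19 19 84 164 248 219 43 95
240 238 240 242 240 241 160 32 19 18 84 174 38 38 74 213 243 111
226 223 229 227 221 224 209 148 85 87 186 222 222 76 38 41 90 245
141 150 134 130 136 125 119 96 93 90 119 169 73 67 37 43 42 46
132 138 128 132 109 84 84 88 92 88 84 82 76 54 40 43 37 32
149 147 158 114 85 82 86 85 88 87 96 114 120 113 49 41 40 29
141 140 158 75 110 120 121 122 121 121 118 123 121 114 52 33 34 35
```

The fingers are centred over the knob (columns 261-273, finger seam at 268). I press slowly.

Call:
carry_out(increments=[0,0,-6,0,0,0,0,0,-5,0,0,0,0,0,-3,0,0,0,0,0,-3,0,0,0,0,0,-3,0,0,0,0,0,-3,0,0,0,0,0,-2,0,0,0,0,0,0,0,0,0])

```text
clock: 16.65
position: [0.5588, -0.0536, 0.2175]
ee_rot: [2.123, 2.316, 0.001]
force: [-3.8, 1.3, 8.3]
width: 0.002
gripper_force: 4.2
```

Call:
carry_out(increments=[0,0,-2,0,0,0,0,0,-2,0,0,0,0,0,-2,0,0,0,0,0,-2,0,0,0,0,0,-1,0,0,0,0,0,0,0,0,0,0,0,0,0,0,0])

```text
clock: 17.52
position: [0.5595, -0.0537, 0.2146]
ee_rot: [2.122, 2.314, 0.009]
force: [-26.1, 4.1, 66.8]
width: 0.005
gripper_force: 32.6
```

The stop is reached hard, so I ease slightly, hold, then lift.

Call:
carry_out(increments=[0,0,2,0,0,0,0,0,1,0,0,0,0,0,0,0,0,0,0,0,0,0,0,0,0,0,0,0,0,0,0,0,0,0,0,0])

```text
clock: 18.27
position: [0.5592, -0.0537, 0.215]
ee_rot: [2.122, 2.315, 0.006]
force: [-15.7, 3.7, 41.4]
width: 0.002
gripper_force: 20.8
```

Call:
carry_out(increments=[0,0,3,0,0,0,0,0,5,0,0,0,0,0,6,0,0,0,0,0,15,0,0,0,0,0,40,0,0,0,0,0,40,0,0,0,-30,40,10,0,0,0,-30,50,0,0,0,0,-10,50,0,0,0,0,0,50,0,0,0,0,0,0,0,0,0,0,0,0,0,0,0,0])

```text
clock: 19.77
position: [0.4889, 0.1357, 0.3304]
ee_rot: [2.123, 2.315, -0.001]
force: [0.8, -0.2, -0.4]
width: 0.002
gripper_force: 0.0
```

```bash
python3 - <<'E'
from prof import *
snap('side','s9'); snap('top','t9'); s=readout.observe(); print(s['clock'],s['position'],s['force'])
for n in('s','t'):
    a,b=[cv2.imread(f'pics/raw_{n}{k}.png').astype(int) for k in(7,9)]; d=abs(a-b).max(2)>60
    c=px({'s':'side','t':'top'}[n],w(p,(-20,0,150))); u,v=c.astype(int); yy,xx=np.nonzero(d[v-45:v+60,u-50:u+50]); print(n,c,len(yy),(xx.min()+u-50,xx.max()+u-50,yy.min()+v-45,yy.max()+v-45) if len(yy) else '')
im=cv2.imread('pics/raw_s9.png').max(2)
for r in im[152:172:2,256:280:2]: print(*r)
for f,n,x0,x1,a,b,z in(('s9','side',-8,-3,-15,20,30),('s9','side',-3,3,-15,20,30)):
    I,xs,ys=rect(f'pics/raw_{f}.png',n,x0,x1,a,b,z); e=I.mean(2).mean(1); print(f,x0,[(round(y),round(v)) for y,v in zip(ys[::6],e[::6])])
a,b=[cv2.imread(f'pics/raw_t{k}.png').astype(int) for k in(7,9)]
for nm,q in(('dish',(.429,-.155,.015)),('weight',(.544,-.274,.02)),('tape',(.418,.0175,.018)),('pin',w(p,(62*np.cos(np.radians(207)),62*np.sin(np.radians(207)),180)))):
    u,v=px('top',q).astype(int); print(nm,abs(a-b)[v-12:v+12,u-14:u+14].max(2).mean())
E
```

```text
19.875 [0.48908299 0.13489899 0.33040458] [ 0.5442653  -0.17750128 -0.44557181]
s [258.82567185 187.11797484] 138 (np.int64(208), np.int64(289), np.int64(183), np.int64(237))
t [233.76576288 192.6120357 ] 421 (np.int64(190), np.int64(238), np.int64(154), np.int64(251))
142 149 218 247 253 253 245 117 76 79 69 64
188 129 126 158 205 232 234 236 167 66 68 60
247 200 164 38 43 39 39 34 85 162 191 196
250 247 83 34 47 49 41 28 26 243 234 220
169 209 56 30 34 38 38 27 22 124 253 203
231 214 128 22 21 21 24 19 27 82 160 247
238 237 238 157 35 9 22 84 167 36 32 71
223 218 219 202 144 78 86 180 217 219 72 36
127 131 134 144 113 88 89 140 183 71 62 37
130 166 181 180 126 89 88 75 82 107 65 40
s9 -8 [(20, 81), (18, 81), (17, 80), (16, 80), (14, 80), (12, 80), (11, 80), (10, 78), (8, 73), (6, 68), (5, 63), (4, 61), (2, 61), (0, 63), (-1, 66), (-2, 69), (-4, 72), (-6, 74), (-7, 78), (-8, 81), (-10, 85), (-12, 93), (-13, 100), (-14, 105)]
s9 -3 [(20, 76), (18, 77), (17, 78), (16, 77), (14, 75), (12, 72), (11, 68), (10, 65), (8, 62), (6, 60), (5, 58), (4, 56), (2, 54), (0, 53), (-1, 55), (-2, 59), (-4, 64), (-6, 67), (-7, 72), (-8, 79), (-10, 86), (-12, 92), (-13, 99), (-14, 105)]
dish 4.834821428571429
weight 3.3779761904761907
tape 16.322916666666668
pin 6.456845238095238
```

The knob is back up, and the bar, collar, dish and weight match the picture taken before the press. The tape patch differs a little, probably because of the arm or its shadow, since the arm never went near it.

```bash
python3 -c "
from cell import arm; print(arm.sign_off())"
```

```text
the job is handed in; nothing more can be done
None
```

I handed the job in at about 20 s: collar at 6, the mark within about 0.6 mm of the tip by my estimate, and the knob pressed to its stop (peak 67 N), held and back up; the dish and weight were unmoved, and the tape was not cleanly confirmed (its image patch changed, probably arm shadow).

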